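# Flip up the length stop and seat the block against it

### The arm

A 7-joint arm with a two-finger parallel gripper is mounted at the origin on a cart in front of the work surface, level with it; the furniture and walls round the work are solid. World frame = base frame: x ahead of the robot, y to its left, z up, the work surface at z = 0. Lengths are in m, angles in rad, forces in N, time in s.
With the tool pointing down it reaches from about 0.425 to 0.925 m from the base axis. Payload 6.8 kg.
Tool frame: the origin (TCP) lies between the finger pads; the fingertips stand 14 mm ahead of it and the grasp point (between the pads) lies 5 mm behind it; z points along the fingers, y is the line along which they close (so a half turn about z gives the same grasp; the last joint's range is limited). The gripper opens to 85 mm and grips with 20 to 120 N. Pads are 22 mm wide; open, the fingers measure 114 mm over their backs; the gripper's body (76 mm by 85 mm) begins 54 mm behind the grasp point. The pads swing forward as they close: fully open they stand 13 mm farther back than shut.
Start: joints at [-1.294, 0.477, 0.022, 1.555, -0.011, 1.109, -0.083], TCP at [0.253, 0.626, 0.245] pointing down, gripper open.
Joint ranges: [-2.96, 2.96], [-0.34, 2.1], [-1.41, 1.46], [0.24, 2.44], [-1.37, 4.51], [0.17, 1.92], [-2.96, 2.96]. Speed limits (rad/s): [2.39, 2.39, 3.14, 3.14, 3.14, 3.14, 3.14].

### API

Orientations are given as a rotation vector (axis times angle).
In Python, from bench import r, eyes, ticket gives the robot as it stands. The module is installed in compiled form; this text tells all that it offers.
- The arm moves only by the tool arm_command, never from a script. Its argument "plan" is text: rows parted by semicolons, each of 4 numbers parted by spaces: the shift along the tool's x, y, z in m, then the turn about the tool's z in degrees. In form: tx ty tz yaw; .... A call has 1 to 20 rows; each row shifts and turns the commanded pose from where the row before left it, along the tool's axes as they then stand; what a row does not reach is not made up. A row lasts 1/8 s, in which the tool goes at most 62.5 mm and 10.7 degrees, less where a joint would pass 70% of its speed; a pose out of reach is approached as far as the arm can. A call is refused whole if a number of a shift passes 0.0625 or a number of a turn 10.7, either way. A call with a gripper value outside its range is refused whole. "hand" is the closure, from -1 (fully open) to 1 (shut), set as the call begins (left out, the last holds). The fingers move at their own pace and stop on an object; "grip_force" is the grip in N (left out, the last holds). Time passes only in rows, so rows that do not move let the fingers close. It gives the time, the measured TCP pose, the force, the opening and the grip force at its end, in the units of the state.
- r.get_obs(): the state, without advancing time (a new reading comes with each control period).
- eyes.grab_frame(name): name is "scene" or "side" or "wrist"; returns (picture, depth): 400x640x3 uint8, red, green, blue; 400x640 float32, m along the optical axis (not along the pixel's ray), 0 where there is no reading.
- eyes.calibration(name): a dict with "fov_y" (degrees; the focal length in pixels is half the picture's height over the tangent of half this angle, whatever the lens; pixels are square), "cx", "cy" (the principal point, pixels), "origin" and "attitude" of the camera in the world; the wrist camera has in their place "tool_from_camera" (4x4, takes a point from camera to tool coordinates, whose origin is the TCP and whose axes are the flange's). Camera axes: x right, y up, looking along -z (the intrinsics and any distortion apply to the point x, -y, -z); pixel columns grow to the right and rows downward; lengths in m; the calibration is good to about 2 mm. A picture is of the moment at which its call begins: read the wrist's pose just before it. calibration takes no time and is no camera call.
- ticket.hand_in(): hands the job in; it is judged then, once.
The state is a dict: "clock": time; "joints": joint angles; "qvel": joint speeds; "tau": joint torques, N m; "tcp_pos": TCP position; "orientation": TCP orientation; "contact_force": force on the tool from outside, world axes, zero at the start; "moment": the same for the moment, N m; "grip_width": finger opening in m; "gripper_force": force on a finger pad.
Only numpy, scipy, OpenCV 4.12 (cv2) and the standard library are available. Lean on these libraries where they do the work, as an engineer would, in place of code of your own. Each camera call takes 0.05 s, during which the arm holds its last target. There are 200 camera calls.

### The job

On the sawing board, tip the parked spring-hinged stop past its snap point with a light push of the closed fingers and let it spring upright by itself, without pushing it on against its end. Then slide the big pine block square against the fence and along it until its end is pressed lightly home against the rubber foot of the stop; pressed too hard, the stop tips back. Leave the block seated there, the stop upright, and the other things where they lie.

Things in the scene. Friction and masses are not known exactly. Their poses are not given: they have to be found in the camera images.
- saw_board: fixed sawing board, plywood deck 150 x 380 x 12 mm. Origin: centre of its underside, on the bench top; x across the deck towards the fence, y along it towards the hinged stop, z up. The pale fence (20 mm thick, 30 mm above the deck, with a saw slot) stands on the far side; its working face looks to -x at board x = +50 mm, from board y = -180 to +79 mm.
- flip_stop (a joint): angle of the stop's flap: 0 = parked, leaning outward (to board +y) 0.8 rad from vertical; 0.8 = upright, the working stop. An over-centre spring drives it from 0.4 (the snap point) to whichever end is nearer, with 0.26 N m at the ends: about 5 N at the tip to start it. When upright, more than about 12 N on its foot tips it back. Keep pushes on it under 20 N.
- flap_tip (a point): middle of the free upper edge of the stop's flap: a plain aluminium plate 44 mm wide and 8 mm thick that reaches 80 mm beyond the hinge pin. z runs along the flap from the pin to this edge, x along the pin (board x). Push on the outer side of this edge and rise with it round the pin: pushed dead level, the edge rubs on the finger and may jam.
- flap_hinge (a point): centre of the hinge pin (along board x), 10 mm above the deck, at board x = +19 mm, y = +120 mm
- foot_axis (a point): where the screw of the rubber foot passes through the flap, 22 mm from the pin (upright: 32 mm above the deck, straight above the pin). The foot, 18 mm across, faces the block (board -y). The screw is set differently each time: the face of the foot stands 11 to 22 mm in front of this point; how far is not measured and must be felt. It does not shift under a light push.
- block: the big pine block, 62 (x) x 95 (y) x 45 mm high, about 0.12 kg, on the deck a little off the fence, long side roughly along it; origin: centre of its underside. Against the fence its centre is at board x = +19 mm. Push it near half its height, under 40 N. Wood and fingers grip: fingers that sink while pushing press it down and jam it, so rise a few mm; if skewed, push the end that lags.
- small_offcut: bystander: small pine offcut 45 x 60 x 30 mm on the front edge of the deck; origin centre of underside
- pencil: bystander: pencil, 172 mm, lying on the bench in front of the board
- tape_roll: bystander: black roll of insulating tape, 57 mm across, 19 mm high, on the bench
- spanner: bystander: spanner, 165 mm, on the bench
- sanding_block: bystander: cork sanding block 60 x 112 x 34 mm, on the bench
- screwdriver: bystander: yellow screwdriver, 174 mm, on the bench behind the fence

How it is judged:
By the outcome, as a careful person would: the job done as asked, in the order asked, and still so for the second after the job is handed in, with the robot touching nothing.
It also fails if it takes over 72 s, if anything falls off the work surface, if the arm or the gripper's body presses on something with over 40 N, if the wrist force passes 120 N, or if a joint passes its speed limit or range.

## Working session

There is one attempt and no reset: what is moved stays moved. The work goes in short steps, Python scripts to look and compute and a tool call to move; the robot and the scene stay as the last step left them, time stands still between calls to the robot, and variables do not carry over. Pictures are saved under pics/ and viewed, at most 10 in all, crops included, and the job is handed in when it is done.

Besides the shell and the picture viewer there is one more tool, called after "Call:" as a command line: name --argument value ..., lists and objects as JSON in quotes. arm_command: Moves the arm, as the interface text tells. Its arguments: {"type":"object","properties":{"plan":{"type":"string"},"hand":{"type":"number"},"grip_force":{"type":"number"}},"required":["plan"]}

```bash
mkdir -p pics; python3 - <<'E'
from bench import r,eyes
import cv2,numpy as np,pickle
o=r.get_obs();print(o)
D={}
for n in ["scene","side","wrist"]:
    p,d=eyes.grab_frame(n);c=eyes.calibration(n);D[n]=(p,d,c);print(n,c)
pickle.dump((o,D),open('d0.pkl','wb'))
cv2.imwrite('pics/scene0.png',cv2.cvtColor(D['scene'][0],cv2.COLOR_RGB2BGR))
cv2.imwrite('pics/side0.png',cv2.cvtColor(D['side'][0],cv2.COLOR_RGB2BGR))
E
```

```text
{'clock': 0.0, 'joints': array([-1.29410786,  0.47778805,  0.02237169,  1.55643138, -0.01151729,
        1.10932791, -0.08310822]), 'qvel': array([-0.00351404,  0.00093335, -0.00140292,  0.00108852,  0.00041972,
        0.00021682,  0.00045835]), 'tau': array([ 1.87132387e-04, -5.96462417e+01,  1.60759930e+00, -2.81197375e+01,
        1.24140125e-02,  9.21385858e-03,  1.19085780e-05]), 'tcp_pos': array([0.25318374, 0.62510889, 0.24434288]), 'orientation': array([-6.00695514e-01, -3.08340781e+00,  2.84818289e-03]), 'contact_force': array([-0.58786352,  1.07490733,  0.23684725]), 'moment': array([ 0.01063887,  0.02564167, -0.0163516 ]), 'gripper_force': 0.0, 'grip_width': 0.08489564291436863}
scene {'fov_y': 55.53544717669169, 'cx': 317.7833442835262, 'cy': 198.4231448360412, 'origin': array([-0.13401016, -0.54010494,  0.47342218]), 'attitude': array([ 1.04939603, -0.51132604, -0.75243769])}
side {'fov_y': 42.451131048138556, 'cx': 317.0598832542895, 'cy': 201.8748291936715, 'origin': array([ 0.20391702, -0.91506968,  0.8219425 ]), 'attitude': array([ 0.92065546, -0.16511973, -0.28740918])}
wrist {'fov_y': 64.60104655052928, 'cx': 322.73985448743423, 'cy': 197.53498258275613, 'tool_from_camera': array([[ 8.58584699e-04,  9.44694903e-01,  3.27949390e-01,
         8.40063198e-02],
       [ 9.99999624e-01, -7.71982785e-04, -3.94256483e-04,
        -5.29169300e-04],
       [-1.19280807e-04,  3.27949605e-01, -9.44695211e-01,
        -1.28136751e-01],
       [ 0.00000000e+00,  0.00000000e+00,  0.00000000e+00,
         1.00000000e+00]])}
```

View pics/scene0.png

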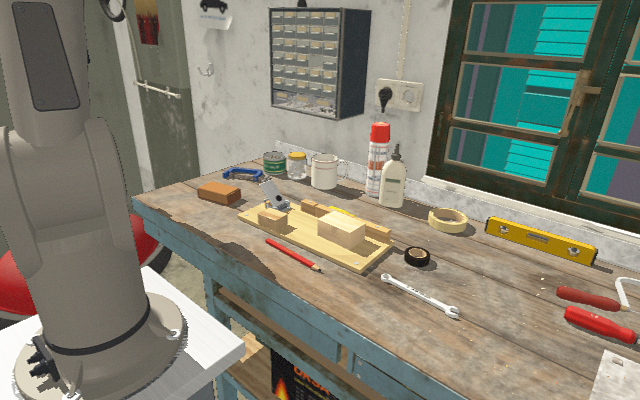

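View pics/side0.png

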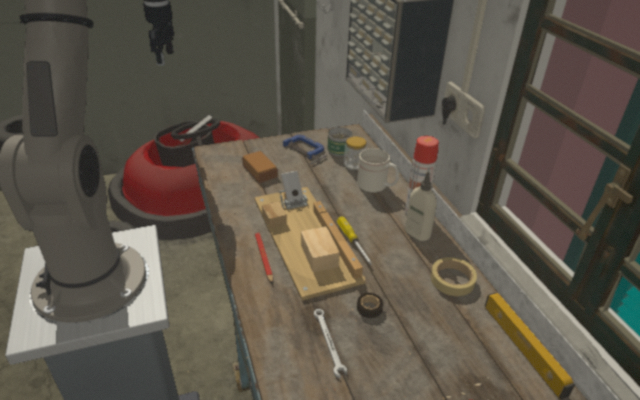

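The scene view shows the board spanning about (238,215) to (380,270), with the block at (341,230), the offcut at (272,218) and the parked stop at (272,195). In the side view the board runs from (275,195) to (330,295), with the stop at (292,188), the block at (320,248) and the fence on the right.

```bash
cat > h.py <<'E'
import numpy as np,cv2
from scipy.spatial.transform import Rotation as R
def cam(c,o=None):
    f=200/np.tan(np.radians(c['fov_y'])/2)
    if 'origin' in c: return f,R.from_rotvec(c['attitude']).as_matrix(),np.array(c['origin'])
    T=np.eye(4);T[:3,:3]=R.from_rotvec(o['orientation']).as_matrix();T[:3,3]=o['tcp_pos'];T=T@c['tool_from_camera']
    return f,T[:3,:3],T[:3,3]
def rays(c,uv,o=None):
    f,A,t=cam(c,o);uv=np.asarray(uv,float)
    v=np.stack([(uv[...,0]-c['cx'])/f,-(uv[...,1]-c['cy'])/f,-np.ones(uv.shape[:-1])],-1)
    return v@A.T,t
def plane(c,uv,z,o=None):
    v,t=rays(c,uv,o);return t+v*((z-t[2])/v[...,2])[...,None]
def cloud(d,c,o=None):
    u,v=np.meshgrid(np.arange(640),np.arange(400));w,t=rays(c,np.stack([u,v],-1),o)
    P=t+w*d[...,None];P[d<=0]=np.nan;return P
E
python3 - <<'E'
from h import *
import pickle
o,D=pickle.load(open('d0.pkl','rb'))
for n in ['scene','side']:
    p,d,c=D[n];P=cloud(d,c)
    box=(215,140,400,290) if n=='scene' else (235,150,380,310)
    m=np.zeros((400,640),bool);m[box[1]:box[3],box[0]:box[2]]=1
    hsv=cv2.cvtColor(p,cv2.COLOR_RGB2HSV)
    z=P[...,2]
    print(n,'bench z',np.nanmedian(z[m&(abs(z)<.006)]))
    for a,b,nm in [(.008,.017,'deck'),(.037,.047,'fence/offcut'),(.053,.061,'block'),(.062,.12,'stop')]:
        k=(m&(z>a)&(z<b)).astype(np.uint8)
        nl,l,s,ce=cv2.connectedComponentsWithStats(k)
        for i in range(1,nl):
            if s[i,4]<25: continue
            Q=P[l==i];rc=cv2.minAreaRect(Q[:,:2].astype(np.float32)*1000)
            print(nm,s[i],'z%.4f'%np.median(Q[:,2]),'sat',np.median(hsv[l==i],axis=0),np.round(rc[0],1),np.round(rc[1],1),round(rc[2],1))
    x0,y0,x1,y1=box
    im=cv2.resize(cv2.cvtColor(p[y0:y1,x0:x1],cv2.COLOR_RGB2BGR),None,fx=4,fy=4,interpolation=cv2.INTER_CUBIC)[:600,:800]
    cv2.imwrite(f'pics/{n}_c.png',im)
E
```

```text
scene bench z -0.0006412647178145603
deck [249 140  26   9  52] z0.0119 sat [ 23.5  20.  183. ] [879.2 612.7] [ 10.5 152. ] 0.2
deck [222 167  47  16 242] z0.0123 sat [109.   90.  124.5] [619.6 394.3] [ 89.8 152.4] 21.4
deck [263 167  23   7  59] z0.0125 sat [ 56.  85. 108.] [699.4 351.5] [35.8 75.8] 42.7
deck [287 173  20   6  53] z0.0124 sat [ 23.  21. 197.] [716.2 259.1] [31.6 63.5] 47.5
deck [348 173  18   8  47] z0.0127 sat [ 21.  17. 198.] [845.8 112.2] [71.6  8.2] 89.3
deck [311 182  26   7  69] z0.0129 sat [ 22.  35. 189.] [719.5 145.5] [38.1 79.7] 45.1
deck [365 189  15   6  36] z0.0133 sat [ 16.5  35.5 184. ] [775.    7.3] [15.5 46.7] 11.1
deck [215 193  26  10  78] z0.0125 sat [ 13.  139.  102.5] [454.9 277.6] [35.2 72.1] 64.8
deck [379 199  21   7  61] z0.0128 sat [ 22.  48. 184.] [745.4 -70.8] [10.  58.4] 18.7
deck [ 237  202  157   70 3055] z0.0125 sat [ 22.  98. 241.] [488.7  -2.9] [155.2 381.5] 2.0
deck [274 241  40  27 142] z0.0088 sat [  2. 177. 229.] [377.4 -47. ] [135.   13.5] 87.7
deck [388 274  12  12  42] z0.0088 sat [ 25.   8. 250.] [ 445.1 -260.5] [36.6 11.9]
[... 3696 characters left out ...]
ffcut [301 235  39  30 125] z0.0421 sat [ 18.  91. 124.] [477.3 -99.4] [ 51.5 111.6] 32.5
block [345 150  15   6  33] z0.0569 sat [ 23.  27. 105.] [708.6 256.1] [11.2 48.8] 36.6
block [365 158  15   5  31] z0.0569 sat [ 20.  44. 113.] [749.8 201.5] [13.  39.2] 70.2
block [359 167  21  11  61] z0.0570 sat [ 22.  39. 121.] [711.4 142.4] [18.6 62.6] 39.4
block [284 182  17   7  61] z0.0568 sat [ 22.  20. 114.] [502.5 150.3] [45.2 16.4] 11.2
block [301 226  39  33 795] z0.0576 sat [ 18.  98. 205.] [499. -86.] [99.6 62.7] 89.5
stop [350 150  30  25 426] z0.0772 sat [ 20.  41. 119.] [732.5 187.7] [134.3  68.5] 84.9
stop [282 171  18  14 181] z0.0712 sat [ 21.  20. 115.] [501.8 162.7] [45. 29.] 2.3
```

View pics/scene_c.png

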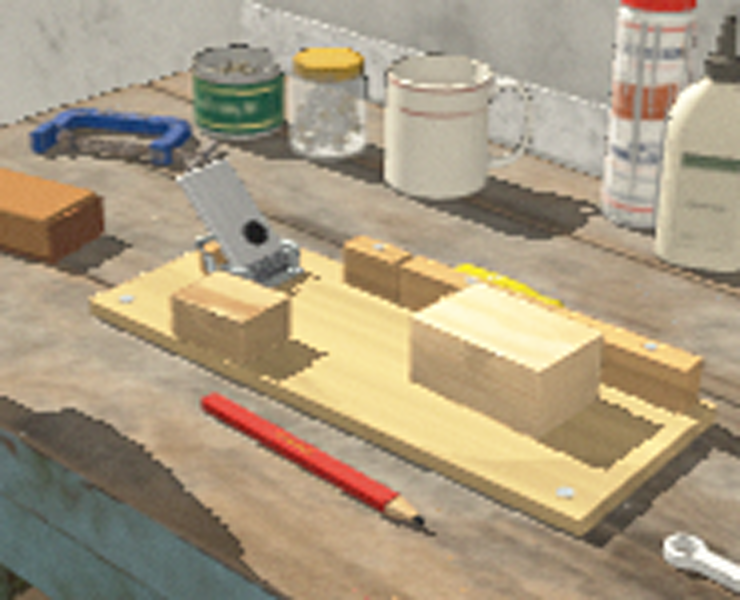

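The crop confirms that the stop is parked and leaning outward, and that the block is off the fence and skewed about 3°. The sizes and heights match what was given. The board centre is (0.4894, -0.0026), turned +2.3°. I'll close the hand, square the tool to the board and fly to beyond the stop.

Call:
arm_command --plan "0 0 0 -8.13; 0 0 0 -8.13; 0 0 0 -8.13; -0.0164 -0.0308 0 0; -0.0164 -0.0308 0 0; -0.0164 -0.0308 0 0; -0.0164 -0.0308 0 0; -0.0164 -0.0308 0 0; -0.0164 -0.0308 0 0; -0.0164 -0.0308 0 0; -0.0164 -0.0308 0 0; -0.0164 -0.0308 0 0; -0.0164 -0.0308 0 0; -0.0164 -0.0308 0 0; -0.0164 -0.0308 0 0; -0.0164 -0.0308 0 0; -0.0164 -0.0308 0 0; 0 0 0 0; 0 0 0 0" --hand 1 --grip_force 20

```text
clock: 2.52
tcp_pos: [0.5, 0.2047, 0.2451]
orientation: [0.065, -3.14, -0.0]
contact_force: [-0.2, 0.8, -0.0]
grip_width: -0.0
gripper_force: 0.0
```

Call:
arm_command --plan "0 0 0.028 0; 0 0 0.028 0; 0 0 0.028 0; 0 0 0.028 0; 0 0 0.028 0; 0 0 0.026 0; 0 -0.004 0 0; 0 -0.004 0 0; 0 0 0 0; 0 0 0 0"

```text
clock: 3.78
tcp_pos: [0.5013, 0.1965, 0.0802]
orientation: [-0.064, 3.139, 0.001]
contact_force: [-0.1, 0.0, -0.3]
grip_width: 0.0001
gripper_force: 0.0
```

```bash
python3 - <<'E'
from bench import r,eyes
import cv2
o=r.get_obs();print(o['tcp_pos'],o['contact_force'])
p,d=eyes.grab_frame('side')
a=cv2.resize(cv2.cvtColor(p[130:280,220:400],cv2.COLOR_RGB2BGR),None,fx=3,fy=3,interpolation=cv2.INTER_CUBIC)
cv2.imwrite('pics/a1.png',a)
E
```

```text
[0.50126936 0.19653086 0.08024408] [-0.07675171  0.013256   -0.29421787]
```

View pics/a1.png

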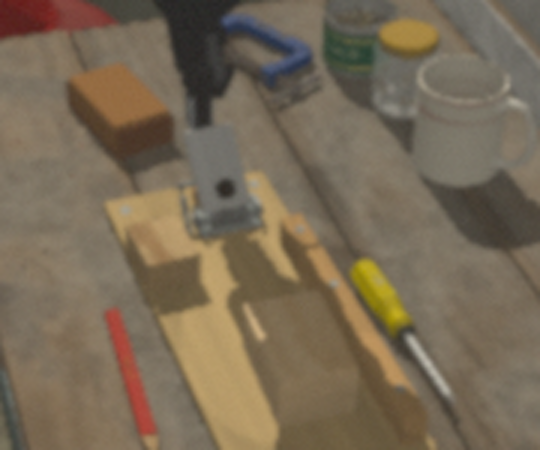

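The fingers stand just behind the flap's free edge, at about (200,120) in the crop, ready to push.

Call:
arm_command --plan "0 -0.002 0 0; 0 -0.002 0 0; 0 -0.00135 -0.00147 0; 0 -0.00135 -0.00147 0; 0 -0.0014 -0.0014 0; 0 -0.0014 -0.0014 0; 0 -0.0015 -0.0013 0; 0 -0.0015 -0.0013 0"

```text
clock: 4.82
tcp_pos: [0.5013, 0.1846, 0.0881]
orientation: [-0.065, 3.14, 0.002]
contact_force: [-0.8, 5.4, 1.8]
grip_width: -0.0001
gripper_force: 2.8
```

Call:
arm_command --plan "0 -0.0015 -0.0014 0; 0 -0.0015 -0.0013 0; 0 -0.0016 -0.0013 0; 0 -0.0016 -0.0012 0; 0 -0.0016 -0.0012 0; 0 -0.0017 -0.0011 0; 0 -0.0017 -0.0011 0; 0 -0.0017 -0.001 0"

```text
clock: 5.82
tcp_pos: [0.502, 0.171, 0.0978]
orientation: [-0.064, 3.14, 0.001]
contact_force: [-2.2, 3.9, 6.2]
grip_width: -0.0001
gripper_force: 3.1
```

```bash
python3 - <<'E'
from bench import r,eyes
from h import *
o=r.get_obs();print(o['tcp_pos'],o['contact_force'],o['moment'])
ims=[]
for n,b in [('side',(250,120,350,220)),('scene',(230,130,330,230))]:
    p,d=eyes.grab_frame(n);x0,y0,x1,y1=b
    ims.append(cv2.resize(cv2.cvtColor(p[y0:y1,x0:x1],cv2.COLOR_RGB2BGR),None,fx=4,fy=4,interpolation=cv2.INTER_CUBIC))
cv2.imwrite('pics/a2.png',np.hstack(ims))
E
```

```text
[0.50195846 0.17099258 0.09778438] [-2.18113566  3.91409634  6.15766825] [ 0.85096137  0.39750509 -0.01648323]
```

View pics/a2.png

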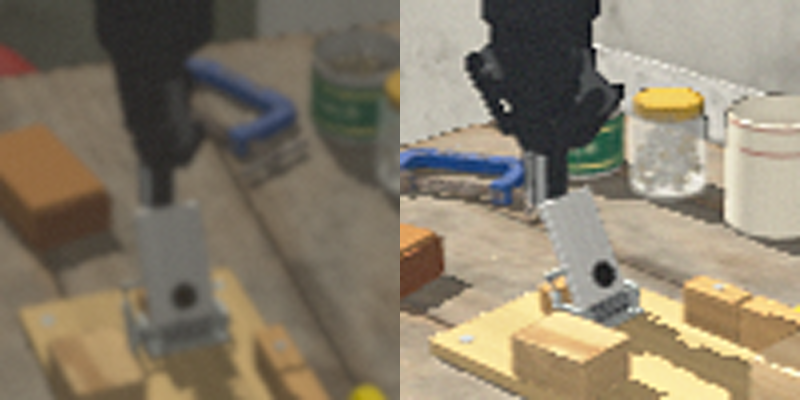

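The fingers touch the back of the flap's top edge (side crop (160,200), scene crop (550,195)), and the flap is partly raised. I'll measure its angle from depth.

```bash
cat >> h.py <<'E'
def board(P,th=np.radians(2.3)):
    d=np.asarray(P)-[.4894,-.0026,0];c,s=np.cos(th),np.sin(th)
    return np.stack([d[...,0]*c+d[...,1]*s,-d[...,0]*s+d[...,1]*c,d[...,2]],-1)*1000
def flap(p,d,c):
    B=board(cloud(d,c));sat=cv2.cvtColor(p,cv2.COLOR_RGB2HSV)
    m=(abs(B[...,0]-19)<21)&(B[...,1]>100)&(B[...,1]<200)&(B[...,2]>40)&(B[...,2]<108)&(sat[...,2]>90)
    q=B[m];k=np.polyfit(q[:,2],q[:,1],1)
    for _ in range(4):
        e=abs(np.polyval(k,q[:,2])-q[:,1]);q=q[e<max(3,np.median(e)*2.5)];k=np.polyfit(q[:,2],q[:,1],1)
    return np.arctan(k[0]),q[:,2].max(),np.ptp(q[:,0]),q[:,0].mean(),len(q)
E
python3 - <<'E'
from bench import r,eyes
from h import *
import pickle
o,D=pickle.load(open('d0.pkl','rb'))
for n in ['scene','side']:
    print('start',flap(*D[n]));print('now',flap(*eyes.grab_frame(n),eyes.calibration(n)))
E
```

```text
start (np.float64(0.8097271837562724), np.float64(80.94167899603832), np.float64(41.61511787198689), np.float64(17.64902525816179), 212)
now (np.float64(0.4877233832180983), np.float64(95.32343708281621), np.float64(41.8163608398705), np.float64(17.86657028017181), 233)
start (np.float64(0.7790165649437043), np.float64(82.63422353893868), np.float64(41.74842155883648), np.float64(18.88381521781489), 261)
now (np.float64(0.460135202878414), np.float64(98.25314859563395), np.float64(41.81995209866124), np.float64(18.74642139631625), 321)
```

Call:
arm_command --plan "0 0 -0.001 0; 0 0 -0.001 0; 0 -0.0015 -0.0013 0; 0 -0.0015 -0.0013 0"

```text
clock: 6.52
tcp_pos: [0.5017, 0.1671, 0.1016]
orientation: [0.063, -3.14, 0.001]
contact_force: [0.7, 1.4, -1.0]
grip_width: -0.0002
gripper_force: 0.4
```

Call:
arm_command --plan "0 -0.0015 -0.001 0; 0 -0.0015 -0.001 0; 0 0 0 0"

```text
clock: 6.9
tcp_pos: [0.502, 0.1646, 0.1039]
orientation: [0.064, -3.141, 0.0]
contact_force: [-0.1, 1.2, 0.2]
grip_width: 0.0001
gripper_force: 0.2
```

```bash
python3 - <<'E'
from bench import r,eyes
from h import *
o=r.get_obs();print(o['tcp_pos'],o['contact_force'])
for n in ['scene','side']: print(flap(*eyes.grab_frame(n),eyes.calibration(n)))
E
```

```text
[0.50197881 0.16458071 0.10389147] [-0.05800215  1.18555352  0.22142657]
(np.float64(0.4634297453601019), np.float64(106.28496899879109), np.float64(41.786675852095215), np.float64(18.075194741519052), 239)
(np.float64(0.4464461618151756), np.float64(104.48171812408103), np.float64(41.76783239965892), np.float64(18.22095662462061), 256)
```

Call:
arm_command --plan "0 -0.0015 -0.0007 0; 0 -0.0015 -0.0007 0; 0 0 0 0"

```text
clock: 7.38
tcp_pos: [0.5022, 0.1616, 0.1053]
orientation: [-0.064, 3.141, -0.0]
contact_force: [0.0, 0.1, 0.2]
grip_width: 0.0001
gripper_force: 0.1
```

```bash
python3 - <<'E'
from bench import r,eyes
from h import *
o=r.get_obs();print(o['tcp_pos'],o['contact_force'])
for n in ['scene','side']:
    p,d=eyes.grab_frame(n);c=eyes.calibration(n)
    B=board(cloud(d,c));V=cv2.cvtColor(p,cv2.COLOR_RGB2HSV)
    for z in (50,60,70,80,90):
        m=(abs(B[...,0]-19)<20)&(B[...,1]>100)&(B[...,1]<190)&(abs(B[...,2]-z)<4)&(V[...,2]>90)
        print(n,z,m.sum(),np.round(np.percentile(B[m][:,1],[10,50]),1))
E
```

```text
[0.50220714 0.16157812 0.10532965] [0.01379723 0.07512262 0.22786788]
scene 50 34 [125.3 129.2]
scene 60 33 [130.4 133.4]
scene 70 37 [134.3 137. ]
scene 80 39 [139.4 142. ]
scene 90 43 [143.9 145.9]
side 50 41 [125.8 130.5]
side 60 51 [129.1 133. ]
side 70 52 [134.3 137.9]
side 80 48 [139.8 143.6]
side 90 52 [143.2 147.1]
```

It sits right at the snap point with almost no force on it, so I'll push a touch more.

Call:
arm_command --plan "0 -0.0015 -0.0007 0; 0 -0.0015 -0.0007 0; 0 0 0 0; 0 0 0 0"

```text
clock: 7.98
tcp_pos: [0.5022, 0.1588, 0.1066]
orientation: [0.064, -3.141, 0.0]
contact_force: [0.5, -0.2, -0.3]
grip_width: 0.0001
gripper_force: 0.0
```

```bash
cat >> h.py <<'E'
def prof(eyes):
  for n in ['scene','side']:
    p,d=eyes.grab_frame(n);c=eyes.calibration(n)
    B=board(cloud(d,c));V=cv2.cvtColor(p,cv2.COLOR_RGB2HSV)
    y=[]
    for z in (50,60,70,80,90):
        m=(abs(B[...,0]-19)<20)&(B[...,1]>100)&(B[...,1]<190)&(abs(B[...,2]-z)<4)&(V[...,2]>90)
        y.append(np.median(B[m][:,1]) if m.sum() else np.nan)
    print(n,np.round(y,1),'angle',round(np.arctan(np.polyfit([50,60,70,80,90],y,1)[0]),3))
E
python3 - <<'E'
from bench import r,eyes
from h import *
o=r.get_obs();print(o['tcp_pos'],o['contact_force'])
prof(eyes)
E
```

```text
[0.50223873 0.15876702 0.10662517] [ 0.54836641 -0.18511066 -0.25445992]
scene [117.4 116.9 117.2 117.2 117.1] angle -0.002
side [118.7 117.4 118.  118.1 117.8] angle -0.011
```

The stop snapped upright by itself (0.00 rad from vertical). Now I'll back off, rise and fly to the front side of the block.

Call:
arm_command --plan "0 0.006 0 0; 0 0.006 0 0; 0 0 -0.03 0; 0 0 -0.03 0; 0.011 -0.0445 0 0; 0.011 -0.0445 0 0; 0.011 -0.0445 0 0; 0.011 -0.0445 0 0; 0.011 -0.0445 0 0; 0.011 -0.0445 0 0; 0 0 0 0; 0 0 0 0"

```text
clock: 9.57
tcp_pos: [0.4471, -0.0978, 0.1667]
orientation: [-0.065, 3.141, 0.001]
contact_force: [0.6, 0.9, 0.2]
grip_width: -0.0
gripper_force: 0.0
```

```bash
python3 - <<'E'
from bench import r,eyes
from h import *
o=r.get_obs();print(o['tcp_pos'],board(o['tcp_pos']))
prof(eyes)
p,d=eyes.grab_frame('wrist')
cv2.imwrite('pics/w1.png',cv2.cvtColor(p,cv2.COLOR_RGB2BGR))
B=board(cloud(d,eyes.calibration('wrist'),o))
k=((abs(B[...,2]-57)<5)&(abs(B[...,0]-10)<60)).astype(np.uint8)
nl,l,s,ce=cv2.connectedComponentsWithStats(k)
for i in range(1,nl):
    if s[i,4]>800: print(s[i],cv2.minAreaRect(B[l==i][:,:2].astype(np.float32)))
E
```

```text
[ 0.44710371 -0.09775247  0.16670136] [-46.08085467 -93.37838539 166.70135572]
scene [117.3 117.2 116.9 117.4 117. ] angle -0.005
side [119.4 118.9   nan   nan   nan] angle nan
[ 279  221  115   71 5029] ((7.607706069946289, -84.15579986572266), (94.7256851196289, 62.75063705444336), 87.37751770019531)
```

View pics/w1.png

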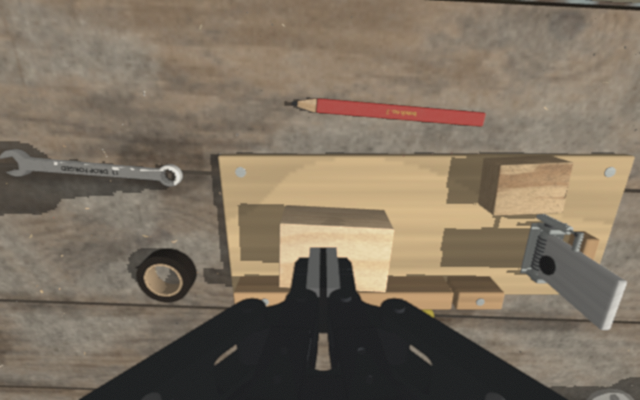

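The wrist view shows the stop upright at about (570,265). The block at (335,250) is 1 cm off the fence with a slight skew, and the bystanders are untouched. I'll descend in front of the block, then push it to the fence.

Call:
arm_command --plan "0 0 0.0262 0; 0 0 0.0262 0; 0 0 0.0262 0; 0 0 0.0262 0; 0 0 0.0252 0; 0 0 0 0; -0.004 0 0 0; -0.004 0 0 0; -0.003 0 -0.0003 0; -0.003 0 -0.0003 0; -0.002 0 -0.0003 0; 0 0 0 0"

```text
clock: 11.22
tcp_pos: [0.463, -0.098, 0.0376]
orientation: [-0.064, 3.14, -0.0]
contact_force: [0.6, -0.1, 0.3]
grip_width: -0.0001
gripper_force: 0.0
```

Call:
arm_command --plan "-0.0015 0 -0.0003 0; -0.0015 0 -0.0003 0; -0.0015 0 -0.0003 0; -0.0015 0 -0.0003 0; 0 0 0 0"

```text
clock: 11.85
tcp_pos: [0.4691, -0.0977, 0.0388]
orientation: [-0.064, 3.14, -0.0]
contact_force: [-0.6, -0.2, -0.5]
grip_width: -0.0006
gripper_force: 0.0
```

Call:
arm_command --plan "-0.0012 0 -0.0003 0; -0.0012 0 -0.0003 0; -0.0012 0 -0.0003 0; 0 0 0 0"

```text
clock: 12.35
tcp_pos: [0.4723, -0.0975, 0.0396]
orientation: [0.064, -3.141, -0.0]
contact_force: [-1.1, 1.3, -0.4]
grip_width: 0.0001
gripper_force: 0.4
```

Call:
arm_command --plan "-0.0012 0 -0.0003 0; -0.0012 0 -0.0003 0; 0 0 0 0"

```text
clock: 12.72
tcp_pos: [0.4728, -0.097, 0.0397]
orientation: [0.065, -3.137, -0.001]
contact_force: [-5.5, 1.9, 1.3]
grip_width: 0.0001
gripper_force: 2.7
```

```bash
cat >> h.py <<'E'
def top(eyes,o,names=('scene','side')):
  for n in names:
    p,d=eyes.grab_frame(n);c=eyes.calibration(n);B=board(cloud(d,c,o))
    k=((abs(B[...,2]-57.5)<3.5)&(B[...,0]>-30)&(B[...,0]<60)&(B[...,1]>-150)&(B[...,1]<113)).astype(np.uint8)
    nl,l,s,ce=cv2.connectedComponentsWithStats(k);i=1+np.argmax(s[1:,4])
    q=cv2.minAreaRect(B[l==i][:,:2].astype(np.float32));print(n,s[i,4],np.round(q[0],1),np.round(q[1],1),round(q[2],1))
E
python3 - <<'E'
from bench import r,eyes
from h import *
o=r.get_obs();print(board(o['tcp_pos']),o['contact_force']);top(eyes,o)
E
```

```text
[-20.4218193  -93.63486967  39.72189896] [-5.5161547   1.86478636  1.303837  ]
scene 164 [   9.5 -118.2] [27.7 81.6] 84.5
side 505 [ 20.2 -82.1] [64.4 98.3] 0.6
```

Call:
arm_command --plan "-0.001 0 -0.0003 0; 0 0 0 0; 0.006 0 0 0; 0.012 0 0 0; 0.012 -0.02 0 0; 0 -0.03 0 0; -0.02 -0.015 0 0; -0.024 0 0.003 0; -0.024 0 0 0; 0 0 0 0; 0 0 0 0"

```text
clock: 14.2
tcp_pos: [0.5151, -0.161, 0.0374]
orientation: [0.063, -3.14, 0.0]
contact_force: [-0.1, -0.3, 0.6]
grip_width: 0.0002
gripper_force: 0.0
```

```bash
python3 - <<'E'
from bench import r,eyes
from h import *
o=r.get_obs();print(board(o['tcp_pos']),o['contact_force']);top(eyes,o);prof(eyes)
E
```

```text
[  19.28972384 -159.34624491   37.42104215] [-0.12490284 -0.2831558   0.58983291]
scene 501 [ 18.9 -81.9] [64.9 95. ] 0.9
side 392 [  2.7 -81. ] [98.7 38.6] 82.9
scene [116.9 117.3 117.4 117.1 117.2] angle 0.004
side [119.  118.  118.3 118.7 117.9] angle -0.014
```

Call:
arm_command --plan "0.0015 0.005 0 0; 0.0015 0.005 0 0; 0 0.003 0 0; 0 0.002 0 0; 0 0.003 -0.0002 0; -0.0001 0.005 -0.0002 0; -0.0001 0.005 -0.0002 0; -0.0001 0.005 -0.0002 0; -0.0001 0.005 -0.0002 0; -0.0001 0.005 -0.0002 0; -0.0001 0.005 -0.0002 0; -0.0001 0.005 -0.0002 0; -0.0001 0.005 -0.0002 0; -0.0001 0.005 -0.0002 0; -0.0001 0.005 -0.0002 0; 0 0 0 0"

```text
clock: 16.4
tcp_pos: [0.5117, -0.0923, 0.0398]
orientation: [-0.065, 3.141, 0.001]
contact_force: [0.5, 0.8, -0.6]
grip_width: -0.0001
gripper_force: 0.0
```

```bash
python3 - <<'E'
from bench import r,eyes
from h import *
o=r.get_obs();print(board(o['tcp_pos']),o['contact_force']);top(eyes,o)
E
```

```text
[ 18.6326549  -90.57045626  39.76840626] [ 0.49955581  0.80900084 -0.61392437]
scene 439 [ 18.  -43.9] [124.   63.8] 88.9
side 311 [  3.1 -29.4] [98.4 34.3] 86.1
```

Call:
arm_command --plan "0.001 0.005 -0.0002 0; 0 0.005 -0.0002 0; -0.0001 0.005 -0.0002 0; -0.0001 0.005 -0.0002 0; -0.0001 0.005 -0.0002 0; -0.0001 0.005 -0.0002 0; -0.0001 0.005 -0.0002 0; -0.0001 0.005 -0.0002 0; -0.0001 0.005 -0.0002 0; -0.0001 0.005 -0.0002 0; -0.0001 0.005 -0.0002 0; -0.0001 0.005 -0.0002 0; -0.0001 0.005 -0.0002 0; -0.0001 0.005 -0.0002 0; 0 0 0 0; 0 0 0 0"

```text
clock: 18.5
tcp_pos: [0.5091, -0.0229, 0.0426]
orientation: [-0.064, 3.141, 0.0]
contact_force: [0.6, 0.5, 0.1]
grip_width: 0.0
gripper_force: 0.0
```

```bash
python3 - <<'E'
from bench import r,eyes
from h import *
o=r.get_obs();print(board(o['tcp_pos']),o['contact_force']);top(eyes,o);prof(eyes)
ims=[]
for n,b in [('side',(250,130,380,270)),('scene',(230,140,360,280))]:
    p,d=eyes.grab_frame(n);x0,y0,x1,y1=b
    ims.append(cv2.resize(cv2.cvtColor(p[y0:y1,x0:x1],cv2.COLOR_RGB2BGR),None,fx=3,fy=3,interpolation=cv2.INTER_CUBIC))
cv2.imwrite('pics/a3.png',np.hstack(ims))
E
```

```text
[ 18.82796464 -21.11864987  42.61151496] [0.5660713  0.46170698 0.14335342]
scene 406 [18.  25.9] [124.5  63.9] 89.6
side 290 [ 0.6 41.4] [101.4  36.3] 81.4
scene [117.  116.9 117.4 117.2 117.6] angle 0.016
side [118.8 119.1 118.4 118.3 117.7] angle -0.029
```

View pics/a3.png

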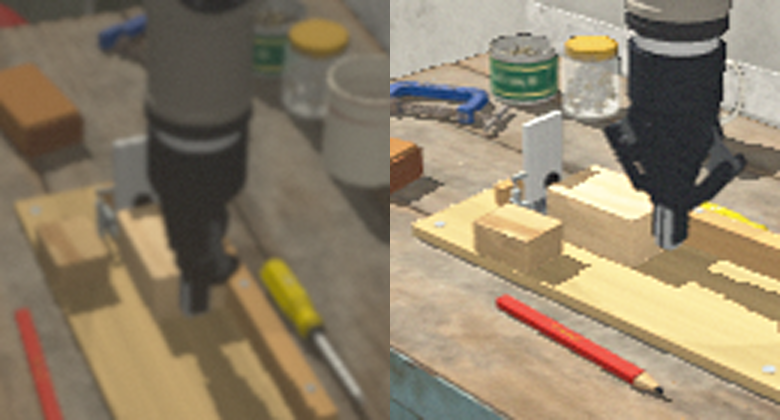

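The block rides along the fence with its front close to the upright stop's foot. I'll creep forward and feel for contact.

Call:
arm_command --plan "0.0005 0.0015 -0.0001 0; 0 0.0015 -0.0001 0; 0 0.0015 -0.0001 0; 0 0.0015 -0.0001 0; 0 0.001 -0.0001 0; 0 0.001 -0.0001 0; 0 0 0 0; 0 0 0 0"

```text
clock: 19.8
tcp_pos: [0.5081, -0.0149, 0.0432]
orientation: [-0.064, 3.141, 0.0]
contact_force: [-0.3, -0.8, -1.4]
grip_width: -0.0001
gripper_force: 0.0
```

Call:
arm_command --plan "0 0.0008 -0.0001 0; 0 0.0008 -0.0001 0; 0 0 0 0; 0 0 0 0"

```text
clock: 20.3
tcp_pos: [0.508, -0.0134, 0.0433]
orientation: [0.064, -3.141, -0.0]
contact_force: [0.5, -0.5, -0.2]
grip_width: -0.0002
gripper_force: 0.1
```

Call:
arm_command --plan "0 0.0008 -0.0001 0; 0 0.0008 -0.0001 0; 0 0 0 0; 0 0 0 0"

```text
clock: 20.8
tcp_pos: [0.5079, -0.0118, 0.0435]
orientation: [0.064, -3.141, -0.0]
contact_force: [-0.5, -0.6, 0.5]
grip_width: -0.0002
gripper_force: 0.1
```

Call:
arm_command --plan "0 0.0008 -0.0001 0; 0 0.0008 -0.0001 0; 0 0 0 0; 0 0 0 0"

```text
clock: 21.3
tcp_pos: [0.5079, -0.0102, 0.0437]
orientation: [-0.064, 3.141, 0.0]
contact_force: [0.7, 0.4, -0.6]
grip_width: 0.0
gripper_force: 0.1
```

Call:
arm_command --plan "0 0.0008 -0.0001 0; 0 0.0008 -0.0001 0; 0 0 0 0; 0 0 0 0"

```text
clock: 21.8
tcp_pos: [0.5078, -0.0086, 0.044]
orientation: [-0.064, 3.141, 0.0]
contact_force: [-0.1, 0.1, -0.3]
grip_width: 0.0
gripper_force: 0.1
```

Call:
arm_command --plan "0 0.0008 -0.0001 0; 0 0.0008 -0.0001 0; 0 0 0 0; 0 0 0 0"

```text
clock: 22.3
tcp_pos: [0.5077, -0.007, 0.0441]
orientation: [0.064, -3.141, -0.0]
contact_force: [0.4, -0.2, -0.9]
grip_width: 0.0001
gripper_force: 0.1
```

Call:
arm_command --plan "0 0.0008 -0.0001 0; 0 0.0008 -0.0001 0; 0 0 0 0; 0 0 0 0"

```text
clock: 22.8
tcp_pos: [0.5077, -0.0053, 0.0443]
orientation: [0.064, -3.141, -0.0]
contact_force: [0.7, -0.6, 0.4]
grip_width: 0.0003
gripper_force: 0.1
```

Call:
arm_command --plan "0 0.0008 -0.0001 0; 0 0.0008 -0.0001 0; 0 0 0 0; 0 0 0 0"

```text
clock: 23.3
tcp_pos: [0.5076, -0.0038, 0.0446]
orientation: [-0.064, 3.141, 0.0]
contact_force: [-0.2, 0.4, -0.2]
grip_width: -0.0
gripper_force: 0.1
```

```bash
python3 - <<'E'
from bench import r,eyes
from h import *
o=r.get_obs();print(board(o['tcp_pos']),o['contact_force'],o['moment']);top(eyes,o);prof(eyes)
E
```

```text
[18.1617357  -1.89251253 44.56027651] [-0.2018838   0.44097367 -0.18728829] [-0.06671474  0.0163959   0.05742433]
scene 398 [19.7 43.3] [ 66.  123.9] 0.2
side 269 [ 4.1 58.2] [98.7 34. ] 88.0
scene [117.6 117.  117.  116.9 117.5] angle -0.004
side [119.5 117.6 117.7 118.8 118.5] angle -0.008
```

Call:
arm_command --plan "0 0.0006 -0.0001 0; 0 0.0006 -0.0001 0; 0 0 0 0; 0 0 0 0"

```text
clock: 24.0
tcp_pos: [0.5076, -0.0026, 0.0448]
orientation: [-0.064, 3.141, 0.0]
contact_force: [-0.5, -0.2, 0.3]
grip_width: -0.0001
gripper_force: 0.2
```

Call:
arm_command --plan "0 0.0006 -0.0001 0; 0 0.0006 -0.0001 0; 0 0 0 0; 0 0 0 0"

```text
clock: 24.5
tcp_pos: [0.5075, -0.0017, 0.0449]
orientation: [-0.064, 3.141, -0.0]
contact_force: [-0.0, -1.4, -0.7]
grip_width: -0.0001
gripper_force: 0.9
```

Call:
arm_command --plan "0 0.0005 -0.0001 0; 0 0 0 0; 0 0 0 0"

```text
clock: 24.88
tcp_pos: [0.5075, -0.0015, 0.0451]
orientation: [-0.063, 3.141, -0.001]
contact_force: [0.6, -4.8, -0.0]
grip_width: 0.0001
gripper_force: 2.4
```

Contact at 4.8 N, so the block is lightly home. I'll back off, rise and check.

Call:
arm_command --plan "0 -0.001 0 0; 0 -0.004 0 0; 0 -0.01 0 0; 0 -0.02 0 0; 0 -0.02 -0.02 0; 0.01 -0.02 -0.03 0; 0.02 -0.02 -0.03 0; 0.02 0 -0.03 0; 0.02 0 0 0; 0 0 0 0; 0 0 0 0"

```text
clock: 26.25
tcp_pos: [0.4422, -0.0987, 0.155]
orientation: [-0.065, 3.14, 0.0]
contact_force: [1.2, -0.6, 0.0]
grip_width: -0.0001
gripper_force: 0.0
```

```bash
python3 - <<'E'
from bench import r,eyes
from h import *
o=r.get_obs();print(board(o['tcp_pos']),o['contact_force']);top(eyes,o,('scene','side','wrist'));prof(eyes)
o=r.get_obs();p,d=eyes.grab_frame('wrist')
cv2.imwrite('pics/w2.png',cv2.cvtColor(p,cv2.COLOR_RGB2BGR))
c=eyes.calibration('wrist');B=board(cloud(d,c,o))
# top-face edge in x (by y slices) vs fence
for y in (10,20,30,40,50,60,70):
    m=(abs(B[...,1]-y)<3)&(abs(B[...,2]-57)<3)&(B[...,0]<60)&(B[...,0]>-30)
    f=(abs(B[...,1]-y)<3)&(abs(B[...,2]-42)<3)&(B[...,0]>40)&(B[...,0]<80)
    print(y,np.round(np.percentile(B[m][:,0],[1,99]),1),np.round(np.percentile(B[f][:,0],[2,98]),1) if f.sum()>5 else None)
E
```

```text
[-51.05868718 -94.14055653 155.00024001] [ 1.19133311 -0.55421337  0.0193022 ]
scene 431 [19.1 59.6] [96.4 65.3] 89.4
side 206 [42.1 49.9] [107.7  45.8] 62.1
wrist 7335 [21.  60.3] [63.3 95.8] 0.4
scene [116.9 116.3 116.7 117.1 117.3] angle 0.015
side [nan nan nan nan nan] angle nan
10 [-9.4 50.4] [42.1 67. ]
20 [-10.1  50.6] [59.8 71.8]
30 [-10.   50.2] [64.  72.3]
40 [-10.1  50.7] [63.8 72.7]
50 [-10.   50.4] [64.  72.1]
60 [-10.   50.5] [63.3 70.5]
70 [-9.9 50.4] [63.9 70.1]
```

View pics/w2.png

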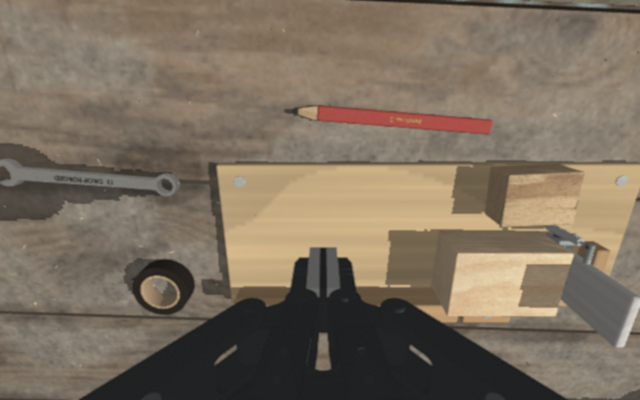

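The wrist view shows the block at (505,275) along the fence with its end at the stop, which is upright at (600,300). The angle error is within 0.5°. To be sure it is seated on the fence, I'll press it there lightly from the front, clear of the offcut.

Call:
arm_command --plan "-0.003 0.0316 0 0; -0.003 0.0316 0 0; -0.004 0.0316 0 0; -0.003 0.0316 0 0; 0 0 0 0; 0 0 0.029 0; 0 0 0.029 0; 0 0 0.029 0; 0 0 0.029 0; 0 0 0 0; -0.003 0 0 0; -0.003 0 0 0; -0.002 0 -0.0002 0; 0 0 0 0"

```text
clock: 28.3
tcp_pos: [0.4578, 0.0285, 0.0397]
orientation: [-0.064, 3.14, 0.0]
contact_force: [0.0, 0.0, -0.8]
grip_width: 0.0002
gripper_force: 0.0
```

Call:
arm_command --plan "-0.002 0 -0.0002 0; -0.002 0 -0.0002 0; -0.0015 0 -0.0002 0; -0.001 0 -0.0002 0; -0.001 0 -0.0002 0; 0 0 0 0"

```text
clock: 29.05
tcp_pos: [0.4648, 0.0287, 0.0402]
orientation: [-0.064, 3.141, 0.0]
contact_force: [0.1, -0.5, -0.5]
grip_width: -0.0004
gripper_force: 0.0
```

Call:
arm_command --plan "-0.0008 0 -0.0002 0; -0.0008 0 -0.0002 0; 0 0 0 0"

```text
clock: 29.42
tcp_pos: [0.4664, 0.0288, 0.0407]
orientation: [-0.064, 3.141, 0.0]
contact_force: [-0.5, -0.6, 0.8]
grip_width: -0.0
gripper_force: 0.0
```

Call:
arm_command --plan "-0.0008 0 -0.0002 0; -0.0008 0 -0.0002 0; 0 0 0 0; 0 0 0 0"

```text
clock: 29.92
tcp_pos: [0.4673, 0.0286, 0.0409]
orientation: [0.064, -3.14, 0.0]
contact_force: [-1.4, -1.4, -0.0]
grip_width: -0.0002
gripper_force: 1.3
```

Call:
arm_command --plan "-0.0008 0 -0.0001 0; -0.0005 0 -0.0001 0; 0 0 0 0; 0 0 0 0"

```text
clock: 30.42
tcp_pos: [0.4673, 0.0286, 0.0409]
orientation: [0.064, -3.137, 0.0]
contact_force: [-6.7, -1.7, 3.1]
grip_width: 0.0
gripper_force: 3.2
```

Call:
arm_command --plan "0.002 0 0 0; 0.006 0 0 0; 0.008 -0.01 0 0; 0 -0.01 -0.03 0; 0 -0.03 -0.03 0; 0 -0.04 -0.03 0; 0 -0.04 -0.02 0; 0 0 0 0; 0 0 0 0"

```text
clock: 31.55
tcp_pos: [0.4581, -0.1016, 0.151]
orientation: [0.063, -3.141, -0.001]
contact_force: [0.0, -0.1, -1.2]
grip_width: 0.0002
gripper_force: 0.0
```

```bash
python3 - <<'E'
from bench import r,eyes
from h import *
o=r.get_obs();print(o['clock'],board(o['tcp_pos']),o['contact_force']);top(eyes,o,('scene','wrist'));prof(eyes)
ims=[]
for n,b in [('side',(250,130,380,270)),('scene',(230,140,360,280))]:
    p,d=eyes.grab_frame(n);x0,y0,x1,y1=b
    ims.append(cv2.resize(cv2.cvtColor(p[y0:y1,x0:x1],cv2.COLOR_RGB2BGR),None,fx=3,fy=3,interpolation=cv2.INTER_CUBIC))
cv2.imwrite('pics/a4.png',np.hstack(ims))
E
```

```text
31.55 [-35.23817406 -97.61978419 151.02479604] [ 0.00403509 -0.1499864  -1.15925957]
scene 436 [18.8 60.4] [96.7 64.2] 89.6
wrist 7929 [21.4 59.7] [63.2 96.5] 0.4
scene [117.1 115.8 117.1 117.4 116.8] angle 0.009
side [120.  116.8 118.  118.9 118.5] angle -0.01
```

View pics/a4.png

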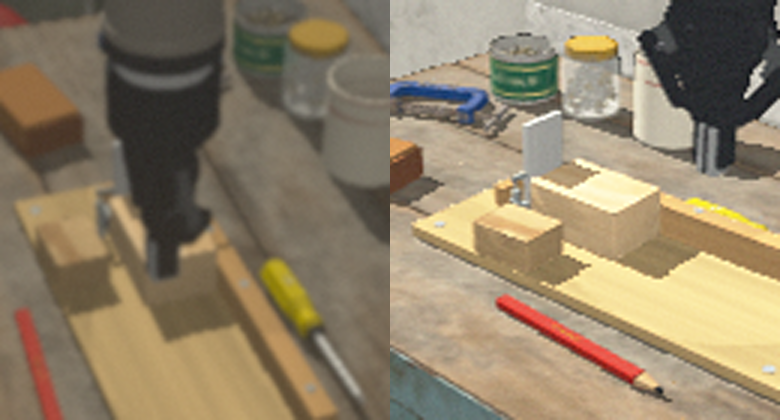

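The block is flush with the fence with its end at the foot, the stop is upright, and the bystanders have not moved. Handing in.

```bash
python3 -c "
from bench import ticket
print(ticket.hand_in())"
```

```text
the job is handed in; nothing more can be done
None
```

I tipped the stop past its snap point and it sprang upright by itself; the block now sits square on the fence, pressed home on the rubber foot at about 5 N, with the other things where they lay, and the job is handed in at about 32 s (result not shown).

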